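# Index the tray and scoop moulded bobbins into it

### The arm

A 7-joint arm with a two-finger parallel gripper is mounted at the origin on the work surface. World frame = base frame: x ahead of the robot, y to its left, z up, the work surface at z = 0. Lengths are in m, angles in rad, forces in N, time in s.
With the tool pointing down it reaches from about 0.4 to 0.9 m from the base axis. Payload 5.5 kg.
Tool frame: the origin (TCP) lies midway between the tips of the shut fingers; the grasp point (between the pads) lies grasp_offset behind it (grasp_offset is the distance from the TCP to the grasp point, in m); z points along the fingers, x is the direction in which the jaws open and shut, and the axes are right-handed (so a half turn about z gives the same grasp; the last joint's range is limited). The gripper opens to 92 mm and grips with 3 to 60 N. Pads are 19 mm wide; open, the fingers measure 130 mm over their backs; the gripper's body (75 mm by 190 mm) begins 47 mm behind the grasp point.
Start: joints at [1.532, 0.501, -0.427, 1.55, 0.221, 1.138, -0.21], TCP at [0.193, -0.621, 0.227] pointing down, gripper open.
Joint ranges: [-2.88, 2.88], [-0.31, 2.03], [-1.54, 1.56], [0.2, 2.42], [-1.41, 4.55], [0.19, 2.02], [-2.57, 2.57]. Speed limits (rad/s): [2.57, 2.57, 3.14, 3.14, 3.14, 3.14, 3.14].

### API

Orientations are given as a rotation vector (axis times angle).
In Python, from rig import * gives the robot as it stands.
- The arm moves only by the shell command python3 -m inch 'ROWS' [OPENING] [FORCE]. ROWS is JSON, a list of rows, each an object with "translation": the shift along the world's x, y, z in m, a list of three; "dr": the turn, a rotation vector about the world's x, y, z in rad, a list of three. In form: [{"translation": [tx, ty, tz], "dr": [rx, ry, rz]}, ...]. A call has 1 to 5 rows; each row shifts and turns the commanded pose from where the row before left it; what a row does not reach is not made up. A row lasts 1/10 s, in which the tool goes at most 50 mm and 8.59 degrees, less where a joint would pass 70% of its speed; a pose out of reach is approached as far as the arm can. A call with a gripper value outside its range is refused whole. OPENING is the opening in per cent of the stroke, from 0 (shut) to 100 (fully open), set as the call begins (- or left out, the last holds). The fingers move at their own pace and stop on an object; FORCE is the grip in N (left out, the last holds). Time passes only in rows, so rows that do not move let the fingers close. It gives the time, the measured TCP pose, the force and the opening at its end, in the units of the state.
- sense(): the state, without advancing time (a new reading comes with each control period).
- camera(name): name is "scene" or "top"; returns a dict with "pixels" (384x512x3 uint8, red, green, blue), "vfov" (degrees; the focal length in pixels is half the picture's height over the tangent of half this angle, whatever the lens; pixels are square), "cx", "cy" (the principal point, pixels), "D" ([k1, k2, p1, p2, k3] as OpenCV has them; the pictures are not rectified), "extrinsics" (4x4, takes a point from camera to world coordinates). Camera axes: x right, y down, z forward; pixel columns grow to the right and rows downward; lengths in m; the calibration is good to about 2 mm. A picture is of the moment at which its call begins. There is no depth.
- hand_in(): hands the job in, once; it reports no verdict.
The state is a dict: "time_s": time; "joint_pos": joint angles; "dq": joint speeds; "joint_torque": joint torques, N m; "position": TCP position; "tcp_rot": TCP orientation; "wrist_force": force on the tool from outside, world axes, zero at the start; "moment": the same for the moment, N m; "width": finger opening in m.
Only numpy, scipy, OpenCV 4.12 (cv2) and the standard library are available. Lean on these libraries where they do the work, as an engineer would, in place of code of your own. Each camera call takes 0.05 s, during which the arm holds its last target. There are 200 camera calls.

### The job

First turn the turntable by its post right up to its stop, so that the empty tray faces the robot; then, with the hand scoop, bring at least three of the five black bobbins from the grey bin into the tray. Do not touch the bobbins with the fingers, spill none outside the bin and the tray, and leave the other things on the bench where they are. Finish with the turntable still at its stop and the scoop laid back down flat and upright on the bench itself.

Things in the scene. Friction and masses are not known exactly. Their poses are not given: they have to be found in the camera images.
- bin: Grey plastic parts bin, fixed to the bench; the bobbins start in its far half. Origin: centre of its underside; +x along it, away from the robot (turned up to 0.3 rad), z up. Inside: floor 15 mm above the bench, 235 mm long (x -155..+80), 124 mm wide. Side walls 4 mm thick, top 75 mm above the bench; near wall 4 mm thick, at x = -155, top only 35 mm above the bench.
- bin_far (a point): Where the bin's floor meets its far wall (bin x = +80 mm, y = 0, 15 mm above the bench); axes as the bin's. From here the far wall slopes outwards and up at 34 degrees from horizontal, to 70 mm further out and 63 mm above the bench, where an upright wall rising to 95 mm above the bench closes it.
- station: Fixed base of the loading turntable, 230 mm across. Origin: on the bench under the turntable's axis; its -x faces the robot (turned up to 0.3 rad). Beside it, at (150, 100) mm, stands its small inspection camera, 118 mm high.
- turntable (a joint): Turntable angle, rad, counter-clockwise from above, 0 to the stop at 1.571. At 0 the tray lies on the station's +y side and the post on its -y side; at the stop the tray lies on the -x side, facing the robot, and the post on the +x side. Disc 270 mm across, top 28 mm above the bench; slight friction, stays where it is left.
- tray (a point): Centre of the inner floor of the open steel tray fixed on the turntable, 31 mm above the bench, 57.5 mm from the axis. Its y points outwards from the axis, z up. Inside 124 mm (x, -62..+62) by 109 mm (y, -54.5..+54.5); walls 3 mm thick, rim 47 mm above this point.
- post (a point): Centre of the top of the upright round steel post that turns the turntable: 22 mm across, 67 mm tall above the disc, top 95 mm above the bench; 95 mm from the axis, opposite the tray.
- axis (a point): Point on the turntable's axis on the disc's top, 28 mm above the bench.
- scoop: Aluminium hand scoop, 180 mm long, 0.16 kg, lying upright at the start. Origin: on the underside of its open-fronted pan; +x towards the open front, z up. Pan: floor 2.5 mm thick, x -35..+60 mm, 100 mm wide; side walls 42 mm high up to x = +40, then 21 mm; back wall at x = -35, 62 mm high. Straight black handle behind it: 16 mm wide (y), z 46..70, x -120..-35.
- scoop_grip (a point): Good grasp point in the middle of the scoop handle's height, at scoop x = -60, z = 58 mm (grip across y); axes as the scoop's.
- scoop_lip (a point): Middle of the scoop's front lip, on the underside, at scoop x = +60 mm, z = 0; axes as the scoop's.
- part0: Black moulded plastic bobbin like the other four: round, 34 mm across, 28 mm high, both ends bevelled to 16 mm across, 20 g, smooth and slippery. Origin: its centre; z along its axis (upright at the start).
- part1: Black moulded plastic bobbin like the other four: round, 34 mm across, 28 mm high, both ends bevelled to 16 mm across, 20 g, smooth and slippery. Origin: its centre; z along its axis (upright at the start).
- part2: Black moulded plastic bobbin like the other four: round, 34 mm across, 28 mm high, both ends bevelled to 16 mm across, 20 g, smooth and slippery. Origin: its centre; z along its axis (upright at the start).
- part3: Black moulded plastic bobbin like the other four: round, 34 mm across, 28 mm high, both ends bevelled to 16 mm across, 20 g, smooth and slippery. Origin: its centre; z along its axis (upright at the start).
- part4: Black moulded plastic bobbin like the other four: round, 34 mm across, 28 mm high, both ends bevelled to 16 mm across, 20 g, smooth and slippery. Origin: its centre; z along its axis (upright at the start).
- disc: Bystander, loose: thin moulded black plastic disc, 110 mm across, 12 mm thick. Origin: centre of its underside.
- calculator: Bystander, loose: desk calculator 150 x 80 x 15 mm. Origin: centre of its underside.
- tape: Bystander, loose: cardboard ring (tape roll) 96 mm across, 48 mm high. Origin: centre of its underside.
- tin: Bystander, loose: closed steel can 76 mm across, 100 mm high. Origin: centre of its underside.
- gauge: Bystander, loose: steel caliper gauge lying flat, 140 x 50 x 12 mm. Origin: centre of its underside.
- mug: Bystander, loose: white mug, 80 mm across and 90 mm high, handle at +y. Origin: centre of its underside.

How it is judged:
By the outcome, as a careful person would: the job done as asked, in the order asked, and still so for the second after the job is handed in, with the robot touching nothing.
It also fails if it takes over 72 s, if anything falls off the work surface, if the arm or the gripper's body presses on something with over 40 N, if the wrist force passes 120 N, or if a joint passes its speed limit or range.

## Working session

There is one attempt and no reset: what is moved stays moved. The work goes in short steps, Python scripts to look and compute and a shell command to move; the robot and the scene stay as the last step left them, time stands still between calls to the robot, and variables do not carry over. Pictures are saved under pics/ and viewed, about 8 in all and at most 12, crops included, and the job is handed in when it is done.

```bash
mkdir -p pics; ls
python3 - <<'E'
from rig import *
import cv2,numpy as np
s=sense();print({k:np.round(v,3).tolist() for k,v in s.items()})
try: print(grasp_offset)
except Exception as e: print(e)
for n in("scene","top"):
    c=camera(n);cv2.imwrite(f"pics/{n}0.png",c["pixels"][:,:,::-1]);print(n,c["vfov"],c["cx"],c["cy"],c["D"],np.round(c["extrinsics"],4).tolist())
a=cv2.imread("pics/scene0.png");b=cv2.imread("pics/top0.png")
cv2.imwrite("pics/both0.png",np.vstack([a,b])[:, :])
E
```

```text
pics
{'time_s': 0.0, 'joint_pos': [1.532, 0.502, -0.427, 1.551, 0.221, 1.138, -0.21], 'dq': [-0.001, -0.001, 0.0, -0.001, -0.001, 0.002, -0.0], 'joint_torque': [0.001, -56.659, -5.816, -27.911, -0.069, 0.031, 0.0], 'position': [0.193, -0.62, 0.226], 'tcp_rot': [-2.529, 1.862, 0.002], 'wrist_force': [-0.766, -0.097, -0.332], 'moment': [0.029, -0.035, -0.004], 'width': 0.092}
0.0188
scene 55.7209038032995 258.31038695396774 190.6737467880052 [-0.1172118  0.         0.         0.         0.       ] [[-0.7526, 0.4907, -0.4391, 1.0992], [0.6583, 0.5773, -0.4831, 0.5812], [0.0165, -0.6526, -0.7575, 0.9821], [0.0, 0.0, 0.0, 1.0]]
top 43.38410003681294 259.8279799936196 198.45670698268518 [0.01558605 0.         0.         0.         0.        ] [[-0.0008, -0.9811, 0.1936, 0.3314], [-0.9998, -0.0028, -0.0182, 0.004], [0.0184, -0.1935, -0.9809, 1.4683], [0.0, 0.0, 0.0, 1.0]]
```

View pics/top0.png

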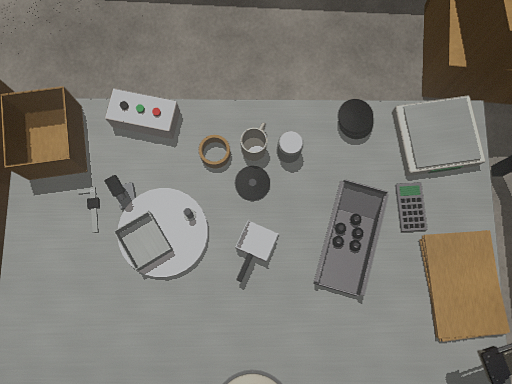

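View pics/scene0.png

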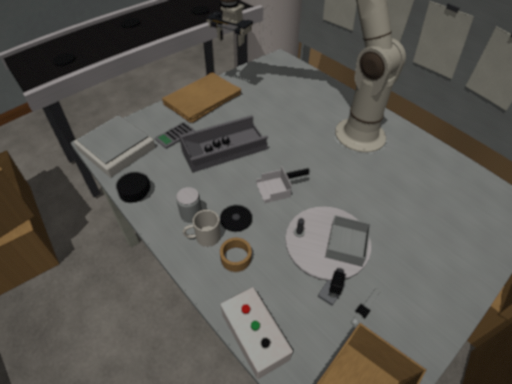

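The top view shows the turntable at (163,232) with its tray lower left and the post at (189,213). The scoop pan is at (258,242) with its handle end at (241,280). The bin is centred near (352,240) with five bobbins. Next I'll measure these.

```bash
cat > h.py <<'E'
from rig import *
import cv2,numpy as np
from scipy.spatial.transform import Rotation as R
def K(c):
    f=c["pixels"].shape[0]/2/np.tan(np.radians(c["vfov"])/2);return np.array([[f,0,c["cx"]],[0,f,c["cy"]],[0,0,1.]])
def ray(c,px):
    p=cv2.undistortPoints(np.array(px,float).reshape(-1,1,2),K(c),np.array(c["D"],float)).reshape(-1,2)
    E=np.array(c["extrinsics"]);return E[:3,3],np.c_[p,np.ones(len(p))]@E[:3,:3].T
def onz(c,px,z):
    o,d=ray(c,px);return o+d*((z-o[2])/d[:,2])[:,None]
def proj(c,P):
    E=np.linalg.inv(np.array(c["extrinsics"]));r=cv2.Rodrigues(E[:3,:3])[0]
    return cv2.projectPoints(np.array(P,float).reshape(-1,1,3),r,E[:3,3],K(c),np.array(c["D"],float))[0].reshape(-1,2)
E
python3 - <<'E'
from h import *
c=camera("top");im=c["pixels"][:,:,::-1].copy();g=cv2.cvtColor(im,cv2.COLOR_BGR2GRAY)
cv2.imwrite("pics/crop1.png",cv2.resize(im[170:305,110:400],None,fx=2.75,fy=2.75,interpolation=cv2.INTER_CUBIC))
print("vals disc",im[260,175],"bench",im[300,260],"pan",im[242,258],"handle",im[270,245],"bin",im[270,345],"bob",im[241,338])
def blobs(m,z,roi,lo,hi,name):
    x0,y0,x1,y1=roi;mm=np.zeros_like(m);mm[y0:y1,x0:x1]=m[y0:y1,x0:x1]
    for k in cv2.findContours(mm.astype(np.uint8),cv2.RETR_EXTERNAL,cv2.CHAIN_APPROX_NONE)[0]:
        a=cv2.contourArea(k)
        if lo<a<hi:
            w=onz(c,k.reshape(-1,2),z)[:,:2].astype(np.float32)*1000
            r=cv2.minAreaRect(w);M=cv2.moments(k)
            print(name,a,[round(M['m10']/M['m00'],1),round(M['m01']/M['m00'],1)],"rect",np.round(r[0]),np.round(r[1]),round(r[2],1), np.round(cv2.boxPoints(r)).tolist())
blobs(g>190,.028,(110,180,215,285),300,9e9,"disc")
blobs(g<60,.095,(178,200,205,225),10,900,"post")
blobs(g<70,.07,(230,250,262,290),10,900,"handle")
blobs(g>170,.03,(232,215,285,270),50,9000,"pan")
blobs(g<45,.036,(325,205,370,260),10,900,"bob")
blobs(g<130,.075,(310,175,392,302),500,90000,"bin")
blobs(g<80,.0,(230,160,275,205),50,90000,"bdisc")
E
```

```text
vals disc [180 179 178] bench [138 142 140] pan [180 180 179] handle [59 61 62] bin [115 114 117] bob [72 72 73]
handle 117.5 [244.6, 266.8] rect [407.  22.] [17. 83.] 68.4 [[365.0, 30.0], [443.0, -1.0], [449.0, 14.0], [371.0, 45.0]]
pan 784.5 [258.6, 240.7] rect [487. -17.] [91. 87.] 66.2 [[429.0, -40.0], [509.0, -76.0], [546.0, 7.0], [466.0, 43.0]]
bob 14.5 [353.3, 246.9] rect [ 472. -304.] [29. 26.] 43.9 [[453.0, -305.0], [471.0, -324.0], [491.0, -304.0], [474.0, -285.0]]
bob 72.5 [357.4, 232.7] rect [ 510. -315.] [27. 30.] 87.8 [[494.0, -328.0], [524.0, -329.0], [525.0, -302.0], [495.0, -301.0]]
bob 72.0 [355.5, 219.0] rect [ 552. -310.] [27. 31.] 87.8 [[536.0, -323.0], [567.0, -325.0], [568.0, -297.0], [537.0, -296.0]]
bin 5693.5 [350.8, 239.8] rect [ 487. -286.] [152. 340.] 73.9 [[303.0, -312.0], [629.0, -406.0], [671.0, -260.0], [345.0, -166.0]]
bdisc 907.0 [252.3, 182.8] rect [672.   1.] [110. 105.] 26.5 [[599.0, 23.0], [646.0, -71.0], [744.0, -22.0], [697.0, 72.0]]
```

View pics/crop1.png

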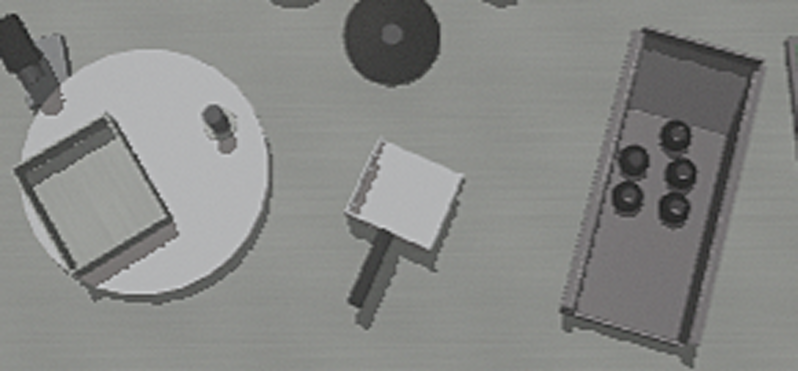

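The enlarged crop shows these positions, in crop pixels:
- **Turntable:** the disc is centred near (146,175), with the tray corners visible and the post at (214,118).
- **Scoop:** the back corners are (347,212) and (432,248), the front corners (383,140) and (463,178).
- **Bin:** the floor and slope meet along (628,110)–(737,137), and the near end runs (562,312)–(690,347).

```bash
cat > m.py <<'E'
from h import *
c=camera("top");im=c["pixels"][:,:,::-1].copy();g=cv2.cvtColor(im,cv2.COLOR_BGR2GRAY)
P=lambda l,z:np.round(onz(c,np.array(l,float)/2.75+[110-.32,170-.32],z)[:,:2]*1000,1)
# disc: convex hull ellipse of bright mask at z=.028
m=np.zeros_like(g);m[180:285,112:212]=(g[180:285,112:212]>165)
n,l,st,_=cv2.connectedComponentsWithStats(m);k=np.argmax(st[1:,4])+1
pts=cv2.findContours((l==k).astype(np.uint8),cv2.RETR_EXTERNAL,cv2.CHAIN_APPROX_NONE)[0][0].reshape(-1,2)
w=onz(c,pts,.028)[:,:2]*1000
from scipy.optimize import least_squares
f=lambda p:np.hypot(*(w-p[:2]).T)-p[2]
r=least_squares(f,[*np.mean(w,0),135],loss="soft_l1",f_scale=1.5);print("disc",r.x, "inl",np.mean(abs(f(r.x))<3))
A=r.x[:2]
print("tray rim corners",P([(18,172),(108,117),(173,219),(78,274)],.078).tolist())
print("post top",P([(213,115)],.095).tolist())
print("bin slope line",P([(628,110),(737,137)],.015).tolist())
print("bin far top",P([(643,30),(763,63)],.095).tolist())
print("bin near floor corners",P([(577,315),(680,343)],.015).tolist(),"near top side",P([(562,312),(690,345)],.075).tolist())
print("scoop back",P([(347,212),(432,248)],.062).tolist(),"front",P([(383,140),(463,178)],.021).tolist())
print("bobs",P([(676,133),(634,158),(680,171),(628,195),(674,207)],.043).tolist())
E
python3 m.py
```

```text
disc [517.92563024 263.59597111 126.68921849] inl 0.32398753894080995
tray rim corners [[505.5, 391.4], [564.0, 300.4], [456.5, 228.3], [399.8, 324.0]]
post top [[563.5, 187.7]]
bin slope line [[583.8, -262.6], [553.7, -382.9]]
bin far top [[656.4, -266.7], [620.9, -393.1]]
bin near floor corners [[359.0, -200.0], [329.4, -310.3]] near top side [[360.9, -176.1], [327.5, -307.6]]
scoop back [[465.4, 47.8], [427.6, -42.0]] front [[548.6, 10.2], [506.7, -77.7]]
bobs [[553.6, -309.0], [526.1, -262.2], [512.0, -311.7], [485.9, -254.4], [473.0, -303.6]]
```

```bash
cat > ov.py <<'E'
from h import *
import sys
def T(x,y,yaw):
    return lambda L:(np.array(L,float)@R.from_euler('z',yaw,degrees=True).as_matrix().T)+[x,y,0]
def boxr(x0,x1,y0,y1,z): return [(x0,y0,z),(x1,y0,z),(x1,y1,z),(x0,y1,z)]
def draw(c,items,roi,s):
    x0,y0,x1,y1=roi;im=cv2.resize(c["pixels"][y0:y1,x0:x1,::-1],None,fx=s,fy=s,interpolation=cv2.INTER_CUBIC)
    for P,col in items:
        q=(proj(c,np.array(P)/1000)-[x0,y0]+.5)*s
        cv2.polylines(im,[np.round(q*8).astype(int)],True,col,1,cv2.LINE_AA,3)
    return im
G,RD,Bl,Y=(0,255,0),(0,0,255),(255,80,0),(0,255,255)
def binit(x,y,a):
    f=T(x,y,a);return[(f(boxr(-155,80,-62,62,15)),G),(f(boxr(-155,150,-62,62,75)),RD),(f([(80,-62,15),(150,-62,63),(150,62,63),(80,62,15)]),Bl),(f([(150,-62,95),(150,62,95)]),Y)]
def scit(x,y,a,z=0):
    f=T(x,y,a);return[(f([(-35,-50,62+z),(-35,50,62+z)]),RD),(f(boxr(-35,60,-50,50,z)),G),(f([(-35,-50,42+z),(40,-50,42+z)]),RD),(f([(-35,50,42+z),(40,50,42+z)]),RD),(f(boxr(-120,-35,-8,8,70+z)),Y)]
def trit(ax,ay,a): # a = tray outward direction deg
    f=T(ax,ay,a);t=np.linspace(0,2*np.pi,60)
    return[(f(boxr(0,115,-65,65,78)),RD),(f([(-95+11*np.cos(u),11*np.sin(u),95) for u in t]),Y),(f([(135*np.cos(u),135*np.sin(u),28) for u in t]),G)]
E
python3 - <<'E'
from ov import *
a=camera("top");b=camera("scene")
it=binit(494,-286.5,-16)+scit(479,-9,-23)+trit(513,264,123.6)
A=draw(a,it,(110,170,400,305),2.75);B=draw(b,it,(175,105,385,285),2.75)
B=B[:,:]; 
cv2.imwrite("pics/ovA.png",A)
p=B[:,:]
cv2.imwrite("pics/ovB.png",p);print(A.shape,B.shape)
E
```

```text
(371, 798, 3) (495, 578, 3)
```

View pics/ovA.png

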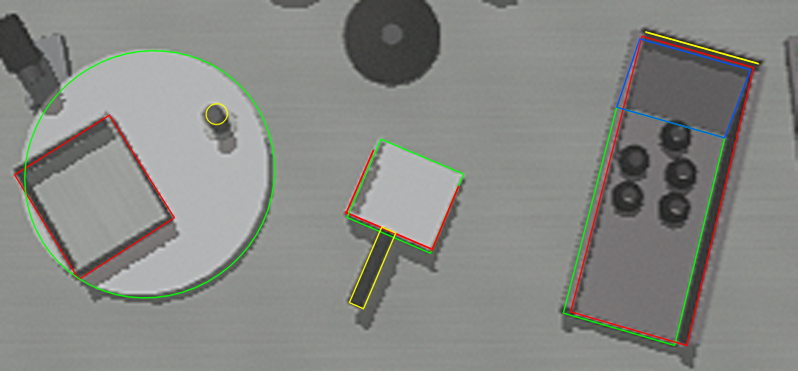

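View pics/ovB.png

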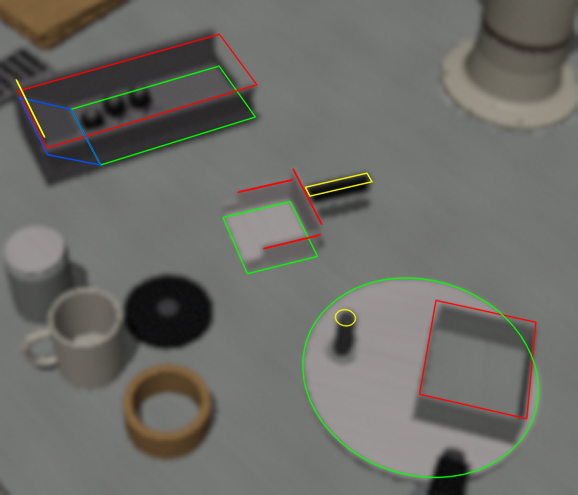

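The overlay fits well. The bin needs about 4 mm more towards −y. Now I'll close the fingers and go behind the post.

```bash
python3 -m inch '[{"translation":[0.018,0.044,0],"dr":[0,0,0.02]},{"translation":[0.018,0.044,0],"dr":[0,0,0.02]},{"translation":[0.018,0.044,0],"dr":[0,0,0.02]},{"translation":[0.018,0.044,0],"dr":[0,0,0.02]},{"translation":[0.018,0.044,0],"dr":[0,0,0.02]}]' 0 20
python3 -m inch '[{"translation":[0.018,0.044,0],"dr":[0,0,0.02]},{"translation":[0.018,0.044,0],"dr":[0,0,0.02]},{"translation":[0.018,0.044,0],"dr":[0,0,0.02]},{"translation":[0.018,0.044,0],"dr":[0,0,0.02]},{"translation":[0.018,0.044,0],"dr":[0,0,0.02]}]'
python3 -m inch '[{"translation":[0.018,0.044,0],"dr":[0,0,0.02]},{"translation":[0.018,0.044,0],"dr":[0,0,0.02]},{"translation":[0.018,0.044,0],"dr":[0,0,0.02]},{"translation":[0.018,0.044,0],"dr":[0,0,0.02]},{"translation":[0.018,0.044,0],"dr":[0,0,0.02]}]'
python3 - <<'E'
from h import *
s=sense();print(s["time_s"],np.round(s["position"],4),np.round(s["joint_pos"],2),s["width"]);M=R.from_rotvec(s["tcp_rot"]).as_matrix();print(np.round(M,3))
c=camera("top");g=cv2.cvtColor(c["pixels"],cv2.COLOR_RGB2GRAY)
for r in(265,210): print(r,[(x,int(g[r,x])) for x in range(312,388)])
E
```

```text
time_s: 0.8
position: [0.2837, -0.3988, 0.2268]
tcp_rot: [2.62, -1.732, 0.0]
wrist_force: [0.8, -0.9, 1.1]
width: 0.056
time_s: 1.3
position: [0.3737, -0.1789, 0.2271]
tcp_rot: [2.703, -1.599, 0.002]
wrist_force: [0.4, 0.7, -0.4]
width: 0.0161
time_s: 1.8
position: [0.4638, 0.0409, 0.2271]
tcp_rot: [2.78, -1.463, 0.002]
wrist_force: [1.1, -0.4, 0.8]
width: 0.0005
1.8 [0.4638 0.0409 0.2271] [ 0.7   0.25 -0.96  1.98  0.24  1.03 -1.33] 0.0004793876144926304
[[ 0.566 -0.824  0.001]
 [-0.824 -0.566 -0.001]
 [ 0.001 -0.    -1.   ]]
265 [(312, 143), (313, 142), (314, 144), (315, 145), (316, 142), (317, 128), (318, 117), (319, 118), (320, 117), (321, 141), (322, 116), (323, 68), (324, 106), (325, 119), (326, 122), (327, 118), (328, 119), (329, 117), (330, 119), (331, 119), (332, 116), (333, 118), (334, 117), (335, 118), (336, 117), (337, 117), (338, 116), (339, 115), (340, 117), (341, 119), (342, 114), (343, 116), (344, 113), (345, 117), (346, 117), (347, 115), (348, 117), (349, 115), (350, 114), (351, 116), (352, 116), (353, 117), (354, 117), (355, 115), (356, 115), (357, 116), (358, 117), 
[... 522 characters left out ...]
 140), (327, 138), (328, 140), (329, 139), (330, 138), (331, 142), (332, 133), (333, 120), (334, 120), (335, 122), (336, 122), (337, 90), (338, 109), (339, 125), (340, 124), (341, 139), (342, 124), (343, 104), (344, 83), (345, 83), (346, 91), (347, 97), (348, 95), (349, 93), (350, 92), (351, 96), (352, 95), (353, 97), (354, 96), (355, 93), (356, 96), (357, 96), (358, 96), (359, 94), (360, 93), (361, 97), (362, 94), (363, 93), (364, 94), (365, 93), (366, 94), (367, 94), (368, 95), (369, 93), (370, 94), (371, 94), (372, 93), (373, 94), (374, 93), (375, 92), (376, 98), (377, 80), (378, 60), (379, 49), (380, 97), (381, 119), (382, 115), (383, 112), (384, 115), (385, 131), (386, 138), (387, 140)]
```

```bash
python3 -m inch '[{"translation":[0.023,0.042,0],"dr":[0,0,0]},{"translation":[0.023,0.042,0],"dr":[0,0,0]},{"translation":[0.023,0.042,0],"dr":[0,0,0]},{"translation":[0,0,-0.045],"dr":[0,0,0]},{"translation":[0,0,-0.045],"dr":[0,0,0]}]'
python3 -m inch '[{"translation":[0,0,-0.04],"dr":[0,0,0]},{"translation":[0,0,-0.037],"dr":[0,0,0]},{"translation":[0,0,0],"dr":[0,0,0]}]'
python3 - <<'E'
from h import *
c=camera("top")
q=lambda u,v,z:np.round(onz(c,[(u,v)],z)[0,:2]*1000,1)
for u,v,z in[(322.3,265,.075),(366.5,265,.075),(362.3,265,.015),(342.3,210,.075),(379.6,210,.075)]: print(q(u,v,z))
for (x,y,a) in[(493,-290.5,-15.5)]:
    for u,v,z in[(322.3,265,.075),(366.5,265,.075),(362.3,265,.015),(342.3,210,.075),(379.6,210,.075)]:
        d=q(u,v,z)-[x,y];t=np.radians(a);print("bin-frame",d[0]*np.cos(t)+d[1]*np.sin(t),-d[0]*np.sin(t)+d[1]*np.cos(t))
cv2.imwrite("pics/t1.png",c["pixels"][:,:,::-1])
E
```

```text
time_s: 2.35
position: [0.5338, 0.168, 0.1368]
tcp_rot: [-2.779, 1.458, -0.004]
wrist_force: [1.3, -0.4, 0.1]
width: 0.0006
time_s: 2.65
position: [0.5283, 0.1634, 0.0551]
tcp_rot: [2.774, -1.46, -0.011]
wrist_force: [-1.7, -0.9, -0.0]
width: 0.0007
[ 412.2 -201. ]
[ 412.3 -328.2]
[ 415.8 -329.9]
[ 572.5 -264. ]
[ 572.7 -373.9]
bin-frame -101.77917527826074 64.6520647750486
bin-frame -67.69009079578558 -57.8950050354804
bin-frame -63.863078970222375 -58.59784248966115
bin-frame 69.52680406401173 46.781657908249926
bin-frame 99.08902768565392 -59.06788122416205
```

```bash
python3 -m inch '[{"translation":[0.010,0.005,0.005],"dr":[0,0,0]},{"translation":[0.008,0.004,0],"dr":[0,0,0]},{"translation":[0.0122,0.0058,0],"dr":[0,0,0.14]},{"translation":[0.0113,0.0075,0],"dr":[0,0,0.14]},{"translation":[0.0102,0.0089,0],"dr":[0,0,0.14]}]'
python3 -m inch '[{"translation":[0.0088,0.0103,0],"dr":[0,0,0.14]},{"translation":[0.0073,0.0115,0],"dr":[0,0,0.14]},{"translation":[0,0,0],"dr":[0,0,0]}]'
python3 - <<'E'
from ov import *
s=sense();print(s["time_s"],np.round(s["position"],4),s["wrist_force"])
c=camera("top");cv2.imwrite("pics/t2.png",draw(c,[],(110,170,310,305),3))
E
```

```text
time_s: 3.2
position: [0.5867, 0.1966, 0.0674]
tcp_rot: [-3.025, 0.845, -0.006]
wrist_force: [-0.9, -0.9, 0.6]
width: 0.0004
time_s: 3.5
position: [0.6029, 0.2206, 0.0672]
tcp_rot: [-3.109, 0.42, -0.006]
wrist_force: [0.6, 0.9, 0.2]
width: 0.0003
3.5 [0.6029 0.2206 0.0672] [0.5716491  0.8770604  0.17804353]
```

View pics/t2.png

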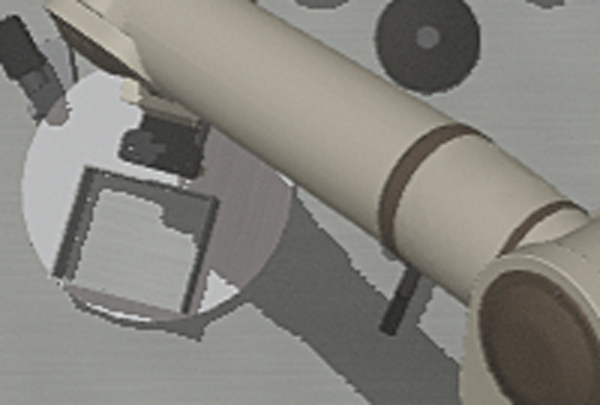

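The tray is swinging toward the robot and is about 15–25° short. Continuing the arc in smaller steps.

```bash
python3 -m inch '[{"translation":[0.0025,0.0063,-0.003],"dr":[0,0,0.07]},{"translation":[0.002,0.0065,0],"dr":[0,0,0.07]},{"translation":[0.0015,0.0066,0],"dr":[0,0,0.07]},{"translation":[0.0011,0.0067,0],"dr":[0,0,0.07]},{"translation":[0.0007,0.0068,0],"dr":[0,0,0.07]}]'
python3 -m inch '[{"translation":[0,0,0],"dr":[0,0,0]}]'
python3 -m inch '[{"translation":[0.0003,0.0035,0],"dr":[0,0,0.035]},{"translation":[0,0.0035,0],"dr":[0,0,0.035]},{"translation":[0,0,0],"dr":[0,0,0]}]'
```

```text
time_s: 4.05
position: [0.6098, 0.2496, 0.0629]
tcp_rot: [3.138, 0.122, 0.005]
wrist_force: [2.2, -1.4, 0.5]
width: 0.0003
time_s: 4.15
position: [0.6085, 0.2517, 0.0629]
tcp_rot: [-3.138, -0.123, -0.003]
wrist_force: [0.1, 1.0, 0.4]
width: 0.0004
time_s: 4.45
position: [0.6083, 0.2587, 0.0621]
tcp_rot: [-3.132, -0.238, -0.001]
wrist_force: [-0.1, -0.1, 0.7]
width: 0.0006
```

```bash
python3 -m inch '[{"translation":[0,0.004,0],"dr":[0,0,0.035]},{"translation":[0,0,0],"dr":[0,0,0]}]'
python3 -m inch '[{"translation":[-0.0003,0.004,0],"dr":[0,0,0.035]},{"translation":[0,0,0],"dr":[0,0,0]}]'
python3 -m inch '[{"translation":[-0.0005,0.004,0],"dr":[0,0,0.035]},{"translation":[0,0,0],"dr":[0,0,0]}]'
```

```text
time_s: 4.65
position: [0.6079, 0.263, 0.0618]
tcp_rot: [-3.127, -0.294, 0.0]
wrist_force: [-0.2, -1.2, -0.5]
width: 0.0007
time_s: 4.85
position: [0.6076, 0.2671, 0.0617]
tcp_rot: [-3.121, -0.349, 0.0]
wrist_force: [0.9, -0.1, 0.7]
width: 0.0005
time_s: 5.05
position: [0.6079, 0.2677, 0.0616]
tcp_rot: [3.111, 0.401, -0.001]
wrist_force: [0.2, -6.6, 4.6]
width: 0.0002
```

```bash
python3 -m inch '[{"translation":[-0.0005,0.004,0],"dr":[0,0,0]},{"translation":[0,0,0],"dr":[0,0,0]},{"translation":[0,0,0],"dr":[0,0,0]}]'
python3 -m inch '[{"translation":[0,0.003,0],"dr":[0,0,0]},{"translation":[0,0,0],"dr":[0,0,0]},{"translation":[0,0,0],"dr":[0,0,0]}]'
python3 - <<'E'
from ov import *
s=sense();print(s["time_s"],np.round(s["position"],4),s["wrist_force"])
E
```

```text
time_s: 5.35
position: [0.6079, 0.2677, 0.0615]
tcp_rot: [3.106, 0.395, -0.003]
wrist_force: [-0.9, -13.8, 8.8]
width: 0.0005
time_s: 5.65
position: [0.608, 0.2678, 0.0614]
tcp_rot: [3.102, 0.392, -0.005]
wrist_force: [-4.2, -20.5, 13.2]
width: 0.0007
5.65 [0.608  0.2678 0.0614] [ -4.18264526 -20.4844459   13.18962142]
```

The stop is hard: no motion at 20 N. Backing off and rising, then checking the joints before choosing the wrist branch.

```bash
python3 -m inch '[{"translation":[0,-0.012,0],"dr":[0,0,0]},{"translation":[0,-0.025,0],"dr":[0,0,0]},{"translation":[-0.01,-0.03,0.045],"dr":[0,0,0]},{"translation":[-0.02,-0.02,0.045],"dr":[0,0,0]},{"translation":[-0.035,-0.035,0.01],"dr":[0,0,0]}]' 55
python3 - <<'E'
from ov import *
s=sense();print(s["time_s"],np.round(s["position"],4),s["wrist_force"],np.round(s["joint_pos"],2),np.round(R.from_rotvec(s["tcp_rot"]).as_matrix(),3))
E
```

```text
time_s: 6.15
position: [0.5468, 0.1634, 0.1594]
tcp_rot: [-3.11, -0.404, -0.013]
wrist_force: [1.3, 0.1, 1.6]
width: 0.0355
6.15 [0.5468 0.1634 0.1594] [1.25695018 0.0714988  1.58953664] [ 0.48  0.69 -1.14  1.81  0.7   1.1  -0.64] [[ 0.967  0.256  0.007]
 [ 0.256 -0.967  0.006]
 [ 0.009 -0.004 -1.   ]]
```

```bash
python3 -m inch '[{"translation":[-0.0176,-0.0213,0],"dr":[0,0,0.13]},{"translation":[-0.0176,-0.0213,0],"dr":[0,0,0.13]},{"translation":[-0.0176,-0.0213,0],"dr":[0,0,0.13]},{"translation":[-0.0176,-0.0213,0],"dr":[0,0,0.13]},{"translation":[-0.0176,-0.0213,0],"dr":[0,0,0.13]}]' 55
python3 -m inch '[{"translation":[-0.0176,-0.0213,0],"dr":[0,0,0.13]},{"translation":[-0.0176,-0.0213,0],"dr":[0,0,0.13]},{"translation":[0,0,0],"dr":[0,0,0]}]'
python3 - <<'E'
from ov import *
s=sense();M=R.from_rotvec(s["tcp_rot"]).as_matrix();print(s["time_s"],np.round(s["position"],4),np.round(s["joint_pos"],2),np.degrees(np.arctan2(M[1,0],M[0,0])),np.round(M[:,2],3),s["width"])
c=camera("scene");cv2.imwrite("pics/s1.png",draw(c,scit(479,-9,-23),(230,130,350,220),5))
E
```

```text
time_s: 6.65
position: [0.4553, 0.053, 0.155]
tcp_rot: [-2.819, -1.385, -0.001]
wrist_force: [-0.1, -1.0, 0.3]
width: 0.0506
time_s: 6.95
position: [0.4184, 0.008, 0.1539]
tcp_rot: [-2.621, -1.731, 0.005]
wrist_force: [-0.3, -0.4, 0.7]
width: 0.0505
6.95 [0.4184 0.008  0.1539] [ 1.1   0.67 -1.5   2.15  0.77  1.09  0.36] 66.88824629423061 [-0.003 -0.001 -1.   ] 0.05045079730628318
```

View pics/s1.png

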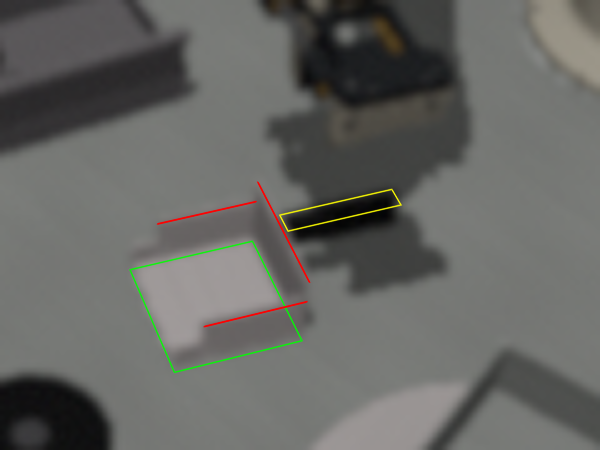

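The scoop lies where estimated, with the handle at about (285–395, 205–225) in the crop. Descending onto the handle.

```bash
python3 -m inch '[{"translation":[0.003,0.003,-0.035],"dr":[0,0,0]},{"translation":[0.003,0.003,-0.035],"dr":[0,0,0]},{"translation":[0,0,-0.025],"dr":[0,0,0]},{"translation":[0,0,0],"dr":[0,0,0]}]'
python3 - <<'E'
from ov import *
s=sense();M=R.from_rotvec(s["tcp_rot"]).as_matrix();print(s["time_s"],np.round(s["position"],4),np.round(s["joint_pos"],2),np.degrees(np.arctan2(M[1,0],M[0,0])),np.round(M[:,2],3),s["width"])
E
```

```text
time_s: 7.4
position: [0.4256, 0.0178, 0.058]
tcp_rot: [-2.619, -1.73, 0.004]
wrist_force: [-0.9, 0.6, 0.9]
width: 0.0507
7.4 [0.4256 0.0178 0.058 ] [ 0.9   0.77 -1.25  2.2   0.96  0.93  0.21] 66.8962031579142 [-0.004  0.001 -1.   ] 0.05069582459552775
```

```bash
python3 -m inch '[{"translation":[-0.001,-0.003,-0.012],"dr":[0,0,0]},{"translation":[0,0,-0.006],"dr":[0,0,0]},{"translation":[0,0,0],"dr":[0,0,0]}]'
python3 -m inch '[{"translation":[0,0,0],"dr":[0,0,0]},{"translation":[0,0,0],"dr":[0,0,0]},{"translation":[0,0,0],"dr":[0,0,0]},{"translation":[0,0,0],"dr":[0,0,0]},{"translation":[0,0,0],"dr":[0,0,0]}]' 5 55
python3 -m inch '[{"translation":[0,0,0],"dr":[0,0,0]},{"translation":[0,0,0],"dr":[0,0,0]}]'
python3 - <<'E'
from ov import *
s=sense();M=R.from_rotvec(s["tcp_rot"]).as_matrix();print(s["time_s"],np.round(s["position"],4),np.round(s["joint_pos"],2),np.degrees(np.arctan2(M[1,0],M[0,0])),np.round(M[:,2],3),s["width"])
E
```

```text
time_s: 7.7
position: [0.4262, 0.0135, 0.0419]
tcp_rot: [-2.623, -1.729, -0.0]
wrist_force: [-0.2, 0.4, 0.1]
width: 0.0504
time_s: 8.2
position: [0.4262, 0.0134, 0.042]
tcp_rot: [2.623, 1.729, 0.0]
wrist_force: [0.3, -0.2, 0.1]
width: 0.0154
time_s: 8.4
position: [0.4262, 0.0134, 0.042]
tcp_rot: [2.622, 1.73, 0.0]
wrist_force: [0.1, -0.3, 3.3]
width: 0.0159
8.4 [0.4262 0.0134 0.042 ] [ 0.88  0.79 -1.22  2.21  1.    0.91  0.19] 66.81045685542604 [ 0. -0. -1.] 0.015893570453158378
```

Gripped at 15.9 mm with the scoop's underside still on the bench, so TCP z 0.042 corresponds to scoop z = 0. Lifting and going to the near end of the bin.

```bash
python3 -m inch '[{"translation":[0,0,0.025],"dr":[0,0,0]},{"translation":[0,0,0.045],"dr":[0,0,0]},{"translation":[0,0,0.045],"dr":[0,0,0]},{"translation":[0,-0.01,0.02],"dr":[0,0,0]}]'
python3 -m inch '[{"translation":[-0.003,-0.04,0],"dr":[0,0,0.03]},{"translation":[-0.012,-0.042,0],"dr":[0,0,0.03]},{"translation":[-0.012,-0.042,0],"dr":[0,0,0.03]},{"translation":[-0.014,-0.042,0],"dr":[0,0,0.03]}]'
python3 - <<'E'
from ov import *
s=sense();M=R.from_rotvec(s["tcp_rot"]).as_matrix();print(s["time_s"],np.round(s["position"],4),np.round(s["joint_pos"],2),np.degrees(np.arctan2(M[1,0],M[0,0])),np.round(M[:,2],3),s["width"],s["wrist_force"])
E
```

```text
time_s: 8.8
position: [0.4271, 0.0053, 0.1797]
tcp_rot: [-2.62, -1.733, -0.005]
wrist_force: [0.1, -0.2, -1.7]
width: 0.0154
time_s: 9.2
position: [0.3841, -0.1642, 0.1767]
tcp_rot: [2.513, 1.886, -0.001]
wrist_force: [0.7, -0.4, -1.1]
width: 0.0159
9.2 [ 0.3841 -0.1642  0.1767] [ 1.56  0.57 -1.51  2.13  0.66  1.07  0.99] 73.77267771510363 [-0.    -0.001 -1.   ] 0.01590227373564713 [ 0.74159553 -0.38260972 -1.13558585]
```

```bash
python3 -m inch '[{"translation":[-0.014,-0.026,-0.012],"dr":[0,0,0]},{"translation":[-0.016,-0.026,-0.015],"dr":[0,0,0]},{"translation":[-0.018,-0.025,-0.015],"dr":[0,0,0]},{"translation":[0,0,0],"dr":[0,0,0]}]'
cat > st.py <<'E'
from ov import *
import json
G0=dict(lip=117.3,z0=42.0)
BX,BY,BA=494,-287,-16
def st():
    s=sense();M=R.from_rotvec(s["tcp_rot"]).as_matrix();p=np.array(s["position"])*1000
    # scoop axes in world: tool x=scoop y, tool z=-scoop z, tool y = scoop x?  y x (-z) -> scoop x
    sy,sz=M[:,0],-M[:,2];sx=np.cross(sy,sz)
    lip=p+sx*G0["lip"]-sz*G0["z0"];back=p+sx*(G0["lip"]-95)-sz*G0["z0"]
    B=R.from_euler('z',BA,degrees=True).as_matrix();b=lambda q:np.round(B.T@(q-[BX,BY,0]),1)
    pitch=np.degrees(np.arcsin(sx[2]));yaw=np.degrees(np.arctan2(sx[1],sx[0]))
    print("t",round(s["time_s"],2),"tcp",np.round(p,1),"F",np.round(s["wrist_force"],1),"w",round(s["width"]*1000,1))
    print(" pitch %.1f yaw %.1f roll %.1f"%(pitch,yaw,np.degrees(np.arcsin(sy[2]))),"lip",np.round(lip,1),"lip_bin",b(lip),"back_bin",b(back),"j",np.round(s["joint_pos"],2))
    return s
if __name__=="__main__": st()
E
python3 st.py
python3 - <<'E'
from ov import *
c=camera("top");cv2.imwrite("pics/b1.png",draw(c,binit(494,-287,-16),(300,165,400,310),4))
E
```

```text
time_s: 9.6
position: [0.3327, -0.2421, 0.1325]
tcp_rot: [-2.516, -1.873, 0.005]
wrist_force: [-0.7, 0.0, -2.6]
width: 0.0154
t 9.6 tcp [ 332.7 -242.1  132.5] F [-0.7  0.  -2.6] w 15.4
 pitch -0.3 yaw -16.7 roll 0.0 lip [ 444.9 -275.7   89.8] lip_bin [-50.4  -2.7  89.8] back_bin [-145.4   -1.5   90.3] j [ 1.71  0.65 -1.44  2.18  0.78  1.03  1.11]
```

View pics/b1.png

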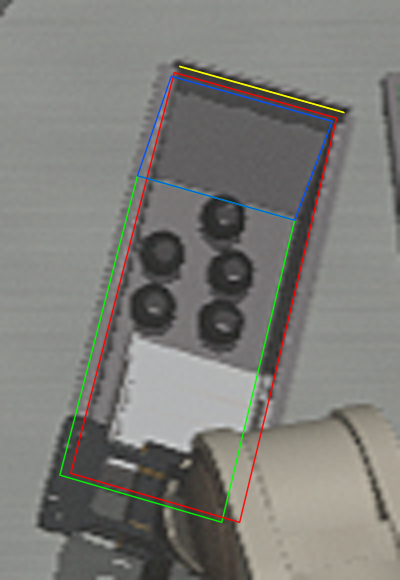

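Run:
```python
from ov import *
c=camera("top")
B=R.from_euler('z',-16,degrees=True).as_matrix()
for n,u,v,z in[("Lout",316.5,265,0),("Lout",332.3,210,0),("Ltopin",321.8,265,.075),("Ltopin",341.8,210,.075),("Ltopin337",336.6,210,.075),("Rtopin",366.5,265,.075),("Rtopin",379.6,210,.075),("Rtopout",368.6,265,.075),("Rtopout",381.5,210,.075),("Rfloor",362.3,265,.015)]:
    print(n,np.round(B.T@(onz(c,[(u,v)],z)[0]*1000-[494,-287,0]),1))
g=cv2.cvtColor(c["pixels"],cv2.COLOR_RGB2GRAY)
for r in(240,225,195): print(r,[int(v) for v in g[r,320:392]])
```

```text
Lout [-100.    67.6    0. ]
Lout [76.9 63.2  0. ]
Ltopin [-102.8   61.5   75. ]
Ltopin [68.7 45.1 75. ]
Ltopin337 [64.4 59.8 75. ]
Rtopin [-67.2 -62.2  75. ]
Rtopin [ 99.6 -61.9  75. ]
Rtopout [-65.5 -68.   75. ]
Rtopout [101.2 -67.3  75. ]
Rfloor [-63.4 -62.8  15. ]
240 [144, 143, 143, 144, 110, 108, 122, 121, 121, 86, 109, 128, 88, 47, 47, 50, 69, 77, 72, 77, 81, 63, 42, 60, 109, 120, 118, 117, 117, 120, 120, 126, 102, 55, 41, 45, 46, 51, 68, 73, 105, 120, 119, 115, 114, 116, 117, 121, 113, 78, 54, 58, 53, 86, 116, 116, 114, 128, 143, 146, 142, 143, 144, 144, 143, 144, 144, 141, 144, 143, 145, 145]
225 [142, 143, 144, 142, 145, 143, 145, 146, 134, 122, 118, 121, 123, 90, 72, 64, 50, 47, 50, 60, 68, 66, 67, 53, 41, 108, 122, 122, 119, 119, 122, 97, 69, 75, 76, 77, 75, 77, 73, 65, 103, 119, 117, 115, 115, 115, 114, 118, 117, 115, 117, 119, 93, 58, 56, 57, 57, 103, 118, 114, 109, 128, 143, 141, 139, 138, 141, 142, 143, 142, 139, 143]
195 [138, 139, 139, 139, 139, 140, 137, 137, 138, 137, 139, 139, 138, 138, 142, 142, 132, 122, 118, 142, 131, 104, 96, 95, 93, 95, 94, 98, 96, 98, 96, 97, 94, 98, 93, 96, 94, 96, 95, 97, 96, 94, 96, 94, 93, 95, 96, 98, 100, 102, 81, 69, 69, 69, 69, 70, 70, 68, 68, 72, 74, 73, 72, 58, 60, 68, 99, 115, 125, 140, 139, 140]
```

Bin pose (494, −287, −16°) is consistent to about 1 mm, with the bobbins undisturbed. Lowering the scoop to the bin floor behind them.

```bash
python3 -m inch '[{"translation":[0.001,0.0015,-0.025],"dr":[0,0,0.012]},{"translation":[0,0,-0.025],"dr":[0,0,0]},{"translation":[0,0,-0.013],"dr":[0,0,0]},{"translation":[0,0,0],"dr":[0,0,0]}]'
python3 st.py
```

```text
time_s: 10.1
position: [0.3381, -0.2364, 0.0712]
tcp_rot: [-2.499, -1.901, -0.0]
wrist_force: [-0.7, -0.2, -1.0]
width: 0.0154
t 10.1 tcp [ 338.1 -236.4   71.2] F [-0.7 -0.2 -1. ] w 15.4
 pitch -0.1 yaw -15.5 roll 0.1 lip [ 451.1 -267.6   29. ] lip_bin [-46.6   6.8  29. ] back_bin [-141.6    5.9   29.1] j [ 1.58  0.72 -1.28  2.22  0.91  0.92  1.02]
```

```bash
python3 -m inch '[{"translation":[-0.003,-0.005,0],"dr":[0,0,-0.009]},{"translation":[0,0,-0.006],"dr":[0,0,0]},{"translation":[0,0,-0.006],"dr":[0,0,0]},{"translation":[0,0,0],"dr":[0,0,0]}]'
python3 st.py
```

```text
time_s: 10.5
position: [0.3348, -0.2431, 0.0595]
tcp_rot: [-2.511, -1.887, 0.0]
wrist_force: [-1.5, 1.6, -2.1]
width: 0.0154
t 10.5 tcp [ 334.8 -243.1   59.5] F [-1.5  1.6 -2.1] w 15.4
 pitch -0.0 yaw -16.2 roll 0.0 lip [ 447.4 -275.7   17.5] lip_bin [-47.9  -2.   17.5] back_bin [-142.9   -1.7   17.5] j [ 1.57  0.73 -1.25  2.23  0.94  0.9   1.01]
```

```bash
python3 -m inch '[{"translation":[0,0,0],"dr":[0.006,0.02,0]},{"translation":[0.014,-0.004,0],"dr":[0,0,0]},{"translation":[0.0148,-0.0042,0],"dr":[0,0,0]},{"translation":[0.0148,-0.0042,0],"dr":[0,0,0]},{"translation":[0.0148,-0.0042,0],"dr":[0,0,0]}]'
python3 st.py
```

```text
time_s: 11.0
position: [0.3941, -0.2598, 0.06]
tcp_rot: [-2.497, -1.876, 0.02]
wrist_force: [0.2, 0.4, -2.6]
width: 0.0156
t 11.0 tcp [ 394.1 -259.8   60. ] F [ 0.2  0.4 -2.6] w 15.6
 pitch -1.3 yaw -16.2 roll 0.0 lip [ 505.8 -292.2   15.4] lip_bin [12.8 -1.7 15.4] back_bin [-82.2  -1.5  17.5] j [ 1.44  0.8  -1.19  2.08  0.93  0.98  1.02]
```

```bash
python3 -m inch '[{"translation":[0.0143,-0.0041,-0.0003],"dr":[0,0,0]},{"translation":[0.0143,-0.0041,-0.0003],"dr":[0,0,0]},{"translation":[0.0143,-0.0041,0],"dr":[0,0,0]},{"translation":[0.0143,-0.0041,0],"dr":[0,0,0]},{"translation":[0,0,0],"dr":[0,0,0]}]'
python3 st.py
python3 - <<'E'
from ov import *
c=camera("top");d=camera("scene")
A=draw(c,[],(310,165,400,265),4);B=draw(d,[],(165,100,275,175),4)
o=np.zeros((400,800,3),np.uint8);o[:400,:360]=A;o[:300,360:800]=B
cv2.imwrite("pics/p1.png",o)
E
```

```text
time_s: 11.5
position: [0.4527, -0.2761, 0.0597]
tcp_rot: [-2.498, -1.878, 0.017]
wrist_force: [-0.1, 0.6, -2.1]
width: 0.0159
t 11.5 tcp [ 452.7 -276.1   59.7] F [-0.1  0.6 -2.1] w 15.9
 pitch -1.1 yaw -16.1 roll 0.1 lip [ 564.6 -308.5   15.4] lip_bin [73.8 -1.2 15.4] back_bin [-21.2  -1.   17.2] j [ 1.34  0.86 -1.16  1.94  0.93  1.04  1.03]
```

View pics/p1.png

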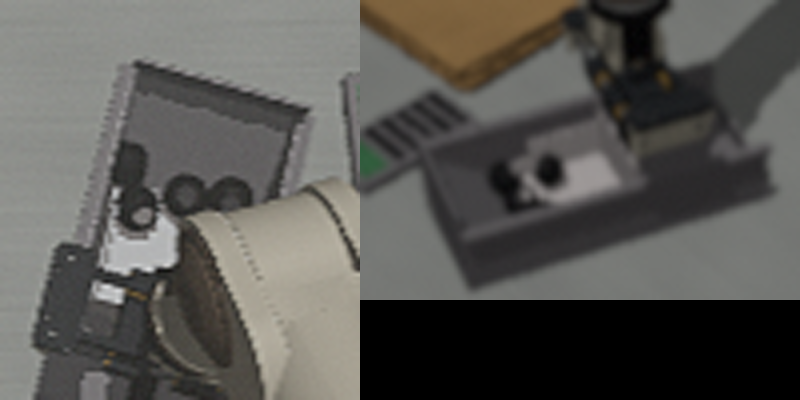

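The picture shows one bobbin already on the pan at (138,210) and the others ahead of it on the slope at (130,160), (185,190) and (230,195). Now riding the lip up the slope while pitching the nose up.

```bash
python3 -m inch '[{"translation":[0.0058,-0.0017,-0.001],"dr":[-0.0053,-0.0184,0]},{"translation":[0.006,-0.0017,-0.0013],"dr":[-0.0156,-0.0545,0]},{"translation":[0.006,-0.0017,-0.0013],"dr":[-0.0156,-0.0545,0]},{"translation":[0,0,0],"dr":[0,0,0]}]'
python3 st.py
python3 -m inch '[{"translation":[0.0068,-0.002,-0.0012],"dr":[-0.0156,-0.0545,0]},{"translation":[0.0068,-0.002,-0.0012],"dr":[-0.0156,-0.0545,0]},{"translation":[0,0,0],"dr":[0,0,0]}]'
python3 st.py
```

```text
time_s: 12.0
position: [0.4663, -0.281, 0.0549]
tcp_rot: [2.44, 1.834, 0.101]
wrist_force: [-0.3, 0.8, -0.8]
width: 0.0156
t 12.0 tcp [ 466.3 -281.    54.9] F [-0.3  0.8 -0.8] w 15.6
 pitch 6.3 yaw -16.1 roll 0.0 lip [ 582.7 -314.7   26. ] lip_bin [92.9 -2.2 26. ] back_bin [-1.5 -1.9 15.6] j [ 1.38  0.83 -1.16  2.02  1.03  0.88  0.96]
time_s: 12.3
position: [0.4803, -0.2852, 0.0526]
tcp_rot: [2.364, 1.776, 0.199]
wrist_force: [0.4, -0.4, -2.9]
width: 0.0156
t 12.3 tcp [ 480.3 -285.2   52.6] F [ 0.4 -0.4 -2.9] w 15.6
 pitch 12.8 yaw -16.2 roll 0.0 lip [ 599.1 -319.6   37.6] lip_bin [110.1  -2.3  37.6] back_bin [17.4 -2.1 16.6] j [ 1.4   0.8  -1.14  2.08  1.13  0.75  0.88]
```

```bash
python3 -m inch '[{"translation":[0.0095,-0.0026,-0.002],"dr":[-0.0169,-0.0587,0]},{"translation":[0.0085,-0.0023,-0.002],"dr":[-0.0169,-0.0587,0]},{"translation":[0,0,0],"dr":[0,0,0]}]'
python3 st.py
python3 -m inch '[{"translation":[0.007,-0.002,-0.003],"dr":[-0.017,-0.06,0]},{"translation":[0,0,0],"dr":[0,0,0]}]'
python3 st.py
```

```text
time_s: 12.6
position: [0.4987, -0.2902, 0.0485]
tcp_rot: [2.279, 1.713, 0.298]
wrist_force: [-1.3, 0.4, -2.6]
width: 0.0157
t 12.6 tcp [ 498.7 -290.2   48.5] F [-1.3  0.4 -2.6] w 15.7
 pitch 19.7 yaw -16.1 roll -0.0 lip [ 618.4 -324.8   48.6] lip_bin [130.   -2.1  48.6] back_bin [40.6 -1.9 16.5] j [ 1.4   0.77 -1.09  2.14  1.3   0.59  0.73]
time_s: 12.8
position: [0.5059, -0.2923, 0.0455]
tcp_rot: [2.235, 1.68, 0.346]
wrist_force: [0.1, 0.5, -2.5]
width: 0.0155
t 12.8 tcp [ 505.9 -292.3   45.5] F [ 0.1  0.5 -2.5] w 15.5
 pitch 23.3 yaw -16.1 roll -0.0 lip [ 625.3 -326.8   53.4] lip_bin [137.2  -2.1  53.4] back_bin [50.  -1.9 15.8] j [ 1.39  0.76 -1.04  2.17  1.44  0.5   0.61]
```

```bash
python3 -m inch '[{"translation":[-0.002,0.0006,0.008],"dr":[-0.007,-0.025,0]},{"translation":[-0.004,0.001,0.015],"dr":[-0.007,-0.025,0]},{"translation":[-0.006,0.0017,0.025],"dr":[0,0,0]},{"translation":[-0.006,0.0017,0.03],"dr":[0,0,0]},{"translation":[0,0,0],"dr":[0,0,0]}]'
python3 st.py
python3 - <<'E'
from ov import *
c=camera("top");d=camera("scene")
A=draw(c,[],(310,165,400,265),4);B=draw(d,[],(165,70,275,170),4)
o=np.zeros((400,800,3),np.uint8);o[:400,:360]=A;o[:400,360:800]=B
cv2.imwrite("pics/p2.png",o)
E
```

```text
time_s: 13.3
position: [0.4902, -0.288, 0.1276]
tcp_rot: [2.194, 1.649, 0.388]
wrist_force: [0.2, -0.8, -2.5]
width: 0.0159
t 13.3 tcp [ 490.2 -288.   127.6] F [ 0.2 -0.8 -2.5] w 15.9
 pitch 26.5 yaw -16.1 roll -0.0 lip [ 609.1 -322.4  142.4] lip_bin [120.4  -2.3 142.4] back_bin [ 35.4  -2.1 100. ] j [ 1.58  0.61 -1.24  2.21  1.2   0.48  0.8 ]
```

View pics/p2.png

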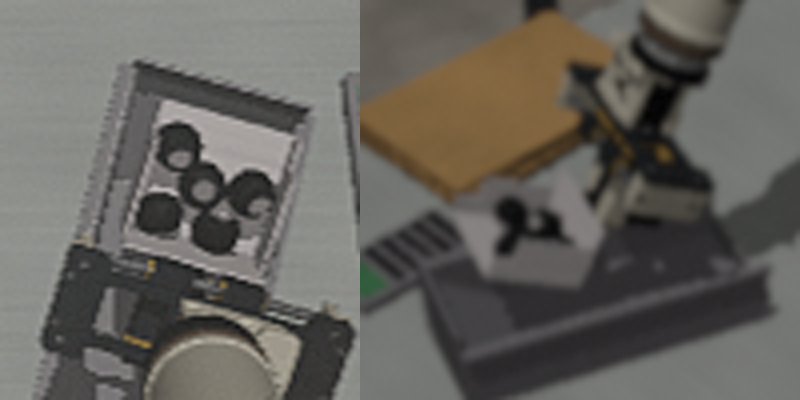

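All five bobbins are in the pan, centred near (215,190) in the left half of the picture, and the bin is empty. Carrying nose-up toward the tray.

```bash
python3 -m inch '[{"translation":[-0.005,0.018,0.008],"dr":[0,0,0.02]},{"translation":[-0.009,0.032,0.008],"dr":[0,0,0.04]},{"translation":[-0.010,0.038,0.004],"dr":[0,0,0.04]},{"translation":[-0.010,0.038,0],"dr":[0,0,0.04]},{"translation":[-0.010,0.038,0],"dr":[0,0,0.04]}]'
python3 st.py
python3 -m inch '[{"translation":[-0.009,0.038,0],"dr":[0,0,0.04]},{"translation":[-0.008,0.038,0],"dr":[0,0,0.04]},{"translation":[-0.006,0.038,0],"dr":[0,0,0.04]},{"translation":[-0.005,0.036,0],"dr":[0,0,0.04]},{"translation":[-0.005,0.03,0],"dr":[0,0,0.04]}]'
python3 st.py
```

```text
time_s: 13.9
position: [0.4466, -0.1231, 0.1447]
tcp_rot: [2.058, 1.859, 0.433]
wrist_force: [-62.3, 39.6, -39.6]
width: 0.0158
t 13.9 tcp [ 446.6 -123.1  144.7] F [-62.3  39.6 -39.6] w 15.8
 pitch 26.1 yaw -5.9 roll 0.1 lip [ 569.8 -135.6  158.6] lip_bin [ 31.1 166.4 158.6] back_bin [-52.9 151.4 116.8] j [ 1.63  0.43 -1.52  2.42  1.11  0.42  0.72]
time_s: 14.4
position: [0.4452, 0.0531, 0.1601]
tcp_rot: [1.893, 2.099, 0.457]
wrist_force: [1.0, -0.5, -3.3]
width: 0.0157
t 14.4 tcp [445.2  53.1 160.1] F [ 1.  -0.5 -3.3] w 15.7
 pitch 24.3 yaw 5.8 roll 0.3 lip [568.7  66.  170.1] lip_bin [-25.4 359.9 170.1] back_bin [-105.8  327.7  131. ] j [ 1.28  0.18 -1.53  2.42  0.66  0.35  0.88]
```

Joints 3 and 4 are at their limits because the nose-up tilt pulls the wrist in. Easing the pitch.

```bash
python3 -m inch '[{"translation":[0.01,0,-0.005],"dr":[-0.005,0.06,0]},{"translation":[0.005,0,-0.005],"dr":[-0.008,0.08,0]},{"translation":[0,0,0],"dr":[0,0,0]}]'
python3 st.py
python3 - <<'E'
from ov import *
s=sense();print(np.round(s["joint_pos"],4))
c=camera("scene");cv2.imwrite("pics/p3.png",c["pixels"][:,:,::-1]); c=camera("top");cv2.imwrite("pics/p3t.png",c["pixels"][:,:,::-1])
im=c["pixels"];g=cv2.cvtColor(im,cv2.COLOR_RGB2GRAY)
# count dark blobs around the pan
q=proj(c,[[.53,.06,.17]])[0];print("pan px",q)
E
```

```text
time_s: 14.7
position: [0.4623, 0.0533, 0.1503]
tcp_rot: [1.973, 2.182, 0.324]
wrist_force: [0.8, 0.9, -2.5]
width: 0.0154
t 14.7 tcp [462.3  53.3 150.3] F [ 0.8  0.9 -2.5] w 15.4
 pitch 16.3 yaw 5.7 roll 0.7 lip [586.  66. 143.] lip_bin [ -8.9 364.7 143. ] back_bin [-93.6 331.1 116.3] j [ 1.    0.33 -1.31  2.29  0.68  0.57  0.88]
[ 1.0039  0.3303 -1.311   2.2869  0.6785  0.5745  0.8823]
pan px [230.37082996 219.17056001]
```

```bash
python3 -m inch '[{"translation":[-0.008,0.018,0],"dr":[0,0.011,-0.0125]},{"translation":[-0.013,0.030,0],"dr":[0,0.011,-0.0125]},{"translation":[-0.013,0.030,0],"dr":[0,0.011,-0.0125]},{"translation":[-0.013,0.030,0],"dr":[0,0.011,-0.0125]}]'
python3 st.py
python3 -m inch '[{"translation":[-0.016,0.025,0],"dr":[0,0.011,-0.0125]},{"translation":[-0.018,0.025,0],"dr":[0,0.011,-0.0125]},{"translation":[0,0,0],"dr":[0,0,0]}]'
python3 st.py
```

```text
time_s: 15.2
position: [0.4117, 0.1586, 0.1499]
tcp_rot: [2.05, 2.147, 0.271]
wrist_force: [1.2, -0.3, -1.9]
width: 0.0156
t 15.2 tcp [411.7 158.6 149.9] F [ 1.2 -0.3 -1.9] w 15.6
 pitch 13.9 yaw 2.6 roll 0.5 lip [535.5 164.6 137.3] lip_bin [-84.6 445.6 137.3] back_bin [-172.   416.2  114.5] j [ 0.66  0.27 -1.27  2.29  0.65  0.64  0.54]
time_s: 15.5
position: [0.3766, 0.2121, 0.1505]
tcp_rot: [2.081, 2.142, 0.252]
wrist_force: [0.5, -0.2, -2.1]
width: 0.0154
t 15.5 tcp [376.6 212.1 150.5] F [ 0.5 -0.2 -2.1] w 15.4
 pitch 12.7 yaw 1.6 roll 0.7 lip [500.2 216.  135.3] lip_bin [-132.7  485.3  135.3] back_bin [-221.   457.3  114.4] j [ 0.49  0.27 -1.26  2.29  0.64  0.69  0.38]
```

```bash
python3 -m inch '[{"translation":[-0.018,0.018,-0.005],"dr":[0,0.02,-0.014]},{"translation":[-0.017,0.018,-0.005],"dr":[0,0.02,-0.014]},{"translation":[0,0,0],"dr":[0,0,0]}]'
python3 st.py
python3 - <<'E'
from ov import *
c=camera("top");d=camera("scene")
it=trit(513,264,194.6)
A=draw(c,it,(110,170,240,300),3);B=draw(d,it,(280,120,410,320),3)
o=np.zeros((600,780,3),np.uint8);o[:390,:390]=A;o[:600,390:780]=B
cv2.imwrite("pics/p4.png",o)
E
```

```text
time_s: 15.8
position: [0.3423, 0.2461, 0.1399]
tcp_rot: [2.135, 2.131, 0.206]
wrist_force: [0.5, -0.1, -1.8]
width: 0.0161
t 15.8 tcp [342.3 246.1 139.9] F [ 0.5 -0.1 -1.8] w 16.1
 pitch 10.3 yaw -0.2 roll 0.7 lip [465.2 246.2 119.5] lip_bin [-174.7  504.6  119.5] back_bin [-264.6  479.2  102.6] j [ 0.33  0.3  -1.23  2.28  0.64  0.73  0.22]
```

View pics/p4.png

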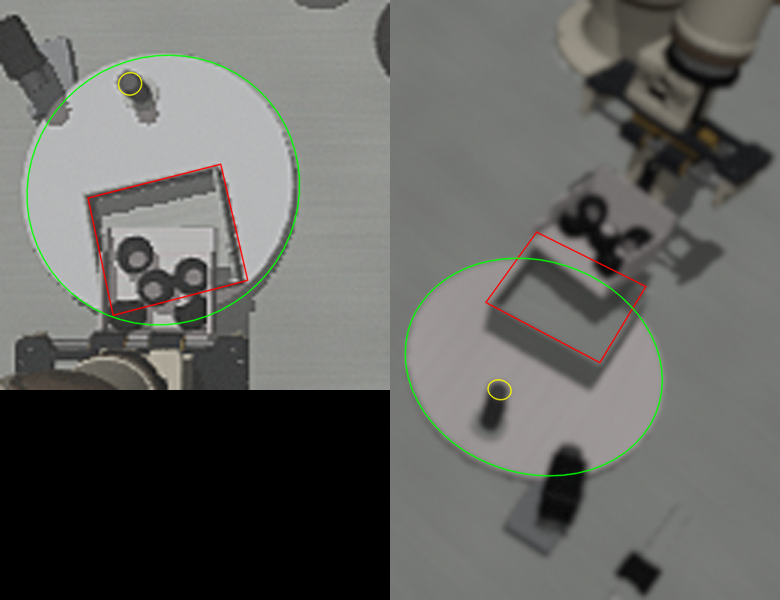

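The tray and post overlays match at the stop, and the five bobbins are in the pan over the tray. Tilting slowly.

```bash
python3 -m inch '[{"translation":[-0.0005,0.0015,-0.0015],"dr":[0,0.09,0]},{"translation":[-0.0005,0.0015,-0.0015],"dr":[0,0.09,0]},{"translation":[0,0,0],"dr":[0,0,0]}]'
python3 st.py
python3 -m inch '[{"translation":[0.001,0,0.0022],"dr":[0,0.0435,0]},{"translation":[0.001,0,0.0022],"dr":[0,0.0435,0]},{"translation":[0.001,0,0.0022],"dr":[0,0.0435,0]},{"translation":[0.001,0,0.0022],"dr":[0,0.0435,0]},{"translation":[0,0,0],"dr":[0,0,0]}]'
python3 st.py
```

```text
time_s: 16.2
position: [0.3462, 0.2469, 0.137]
tcp_rot: [-2.228, -2.2, -0.014]
wrist_force: [0.1, -0.1, -2.6]
width: 0.0156
t 16.2 tcp [346.2 246.9 137. ] F [ 0.1 -0.1 -2.6] w 15.6
 pitch -0.1 yaw -0.7 roll 0.8 lip [463.4 246.   94.9] lip_bin [-176.3  503.9   94.9] back_bin [-268.   478.9   95. ] j [ 0.36  0.46 -1.22  2.16  0.56  0.88  0.36]
time_s: 16.7
position: [0.3488, 0.2471, 0.146]
tcp_rot: [-2.138, -2.116, 0.171]
wrist_force: [0.1, -0.4, -2.4]
width: 0.0159
t 16.7 tcp [348.8 247.1 146. ] F [ 0.1 -0.4 -2.4] w 15.9
 pitch -9.8 yaw -0.6 roll 0.6 lip [457.2 246.5  84.6] lip_bin [-182.4  502.7   84.6] back_bin [-272.6  477.7  100.8] j [ 0.37  0.59 -1.21  2.04  0.48  1.05  0.47]
```

```bash
python3 -m inch '[{"translation":[0.001,0.0005,0.0024],"dr":[0,0.0435,0]},{"translation":[0.001,0.0005,0.0024],"dr":[0,0.0435,0]},{"translation":[0.001,0.0005,0.0024],"dr":[0,0.0435,0]},{"translation":[0.001,0,0.0024],"dr":[0,0.0435,0]},{"translation":[0,0,0],"dr":[0,0,0]}]'
python3 st.py
python3 - <<'E'
from ov import *
c=camera("top");cv2.imwrite("pics/q1.png",draw(c,[],(125,200,215,300),5))
E
```

```text
time_s: 17.2
position: [0.3523, 0.2491, 0.1554]
tcp_rot: [-2.041, -2.019, 0.343]
wrist_force: [-0.3, 0.5, -2.7]
width: 0.016
t 17.2 tcp [352.3 249.1 155.4] F [-0.3  0.5 -2.7] w 16.0
 pitch -19.8 yaw -0.5 roll 0.5 lip [448.5 248.5  76.2] lip_bin [-191.3  502.3   76.2] back_bin [-277.5  478.4  108.3] j [ 0.35  0.7  -1.18  1.91  0.41  1.22  0.55]
```

```bash
python3 -m inch '[{"translation":[0.0034,0,0.0024],"dr":[0,0.0435,0]},{"translation":[0.0034,0,0.0024],"dr":[0,0.0435,0]},{"translation":[0.0034,0,0.0024],"dr":[0,0.0435,0]},{"translation":[0.0034,0,0.0024],"dr":[0,0.0435,0]},{"translation":[0,0,0],"dr":[0,0,0]}]'
python3 st.py
python3 -m inch '[{"translation":[0.0043,0,0.0022],"dr":[0,0.0435,0]},{"translation":[0.0043,0,0.0022],"dr":[0,0.0435,0]},{"translation":[0.0043,0,0.0022],"dr":[0,0.0435,0]},{"translation":[0.0043,0,0.0022],"dr":[0,0.0435,0]},{"translation":[0,0,0],"dr":[0,0,0]}]'
python3 st.py
python3 - <<'E'
from ov import *
c=camera("top");cv2.imwrite("pics/q2.png",draw(c,[],(125,200,215,300),5))
f=[sense()["wrist_force"][2]]
print(f)
d=camera("scene");s=d["pixels"];cv2.imwrite("pics/q2s.png",s[:,:,::-1])
# dark blobs in scene near tray
g=cv2.cvtColor(s,cv2.COLOR_RGB2GRAY);q=proj(d,[[.457,.25,.06],[.40,.25,.1]]);print(q)
m=(g<45).astype(np.uint8);x,y=q[0].astype(int);r=m[y-40:y+40,x-45:x+45]
n,l,st_,ce=cv2.connectedComponentsWithStats(r)
print([(int(a[4]),np.round(b+[x-45,y-40]).tolist()) for a,b in zip(st_[1:],ce[1:]) if a[4]>8])
E
```

```text
time_s: 17.75
position: [0.3658, 0.2494, 0.1649]
tcp_rot: [-1.937, -1.915, 0.502]
wrist_force: [0.4, 0.2, -2.4]
width: 0.0158
t 17.75 tcp [365.8 249.4 164.9] F [ 0.4  0.2 -2.4] w 15.8
 pitch -29.8 yaw -0.5 roll 0.4 lip [446.8 248.9  70.2] lip_bin [-193.   502.1   70.2] back_bin [-272.5  480.2  117.3] j [ 0.31  0.83 -1.14  1.76  0.36  1.39  0.6 ]
time_s: 18.25
position: [0.3827, 0.2495, 0.1735]
tcp_rot: [-1.828, -1.806, 0.649]
wrist_force: [0.3, 0.6, -2.5]
width: 0.0156
t 18.25 tcp [382.7 249.5 173.5] F [ 0.3  0.6 -2.5] w 15.6
 pitch -39.7 yaw -0.6 roll 0.2 lip [446.  249.   66.2] lip_bin [-193.9  502.    66.2] back_bin [-264.3  482.6  126.9] j [ 0.27  0.94 -1.1   1.6   0.31  1.56  0.64]
[np.float64(-0.9989258645183864)]
[[337.44259125 220.90243988]
 [351.51152768 203.83188685]]
[(459, [365.0, 190.0]), (155, [331.0, 222.0]), (29, [314.0, 256.0])]
```

```bash
python3 -m inch '[{"translation":[0.0045,0,0.002],"dr":[0,0.0435,0]},{"translation":[0.0045,0,0.002],"dr":[0,0.0435,0]},{"translation":[0.0045,0,0.002],"dr":[0,0.0435,0]},{"translation":[0,0,0],"dr":[0,0,0]},{"translation":[0,0,0],"dr":[0,0,0]}]'
python3 st.py
python3 - <<'E'
from ov import *
F=[]
for i in range(6):
    c=camera("scene" if i%2 else "top");F.append(sense()["wrist_force"][2])
    if i==0:t=c
print(np.round(F,1))
d=c
f=T(457.4,249.5,14.6)
g=cv2.cvtColor(d["pixels"],cv2.COLOR_RGB2GRAY)
gt=cv2.cvtColor(t["pixels"],cv2.COLOR_RGB2GRAY)
for cam,gg,n in((d,g,"scene"),(t,gt,"top")):
    m=np.zeros_like(gg);poly=proj(cam,f(boxr(-54,54,-62,62,45))/1000);cv2.fillPoly(m,[np.round(poly).astype(np.int32)],1)
    k=((gg<50)&(m>0)).astype(np.uint8);nn,l,s,ce=cv2.connectedComponentsWithStats(k)
    print(n,[(int(a[4]),np.round(onz(cam,[b],.045)[0]*1000).tolist()) for a,b in zip(s[1:],ce[1:]) if a[4]>5])
E
```

```text
time_s: 18.85
position: [0.395, 0.2499, 0.1803]
tcp_rot: [-1.741, -1.723, 0.75]
wrist_force: [-1.0, 0.7, -1.4]
width: 0.0158
t 18.85 tcp [395.  249.9 180.3] F [-1.   0.7 -1.4] w 15.8
 pitch -47.2 yaw -0.5 roll 0.2 lip [443.8 249.7  65.7] lip_bin [-196.2  502.    65.7] back_bin [-258.3  484.8  135.4] j [ 0.23  1.03 -1.07  1.49  0.26  1.69  0.66]
[-2.3 -0.9 -1.4 -2.4 -2.6 -2. ]
scene [(183, [466.0, 234.0, 45.0]), (12, [493.0, 203.0, 45.0])]
top [(8, [478.0, 246.0, 45.0]), (6, [466.0, 196.0, 45.0]), (13, [461.0, 220.0, 45.0]), (46, [421.0, 279.0, 45.0])]
```

```bash
python3 -m inch '[{"translation":[0,0,0.01],"dr":[0,0.03,0]},{"translation":[0,0,0.015],"dr":[0,0,0]},{"translation":[0,0,0.015],"dr":[0,0,0]},{"translation":[0,0,0.015],"dr":[0,0,0]},{"translation":[0,0,0],"dr":[0,0,0]}]'
python3 st.py
cat > cnt.py <<'E'
from ov import *
d=camera("scene");t=camera("top");f=T(457.4,249.5,14.6)
s=sense();M=R.from_rotvec(s["tcp_rot"]).as_matrix();p=np.array(s["position"])*1000
sy,sz=M[:,0],-M[:,2];sx=np.cross(sy,sz)
pan=[p+sx*a+sy*b-sz*34 for a,b in((25,-46),(112,-46),(112,46),(25,46))]
for cam,n in((d,"scene"),(t,"top")):
    gg=cv2.cvtColor(cam["pixels"],cv2.COLOR_RGB2GRAY)
    for nm,P,z in(("tray",f(boxr(-54,54,-62,62,45)),.045),("pan",np.array(pan),None)):
        m=np.zeros_like(gg);cv2.fillPoly(m,[np.round(proj(cam,P/1000)).astype(np.int32)],1)
        k=((gg<55)&(m>0)).astype(np.uint8);nn,l,st_,ce=cv2.connectedComponentsWithStats(k)
        print(n,nm,int(m.sum()),[(int(a[4]),np.round(b).tolist(),np.round(onz(cam,[b],z)[0]*1000).tolist() if z else "") for a,b in zip(st_[1:],ce[1:]) if a[4]>5])
A=draw(t,[],(120,190,220,300),4);B=draw(d,[],(290,150,390,270),4)
o=np.zeros((480,800,3),np.uint8);o[:440,:400]=A;o[:480,400:]=B;cv2.imwrite("pics/cnt%05.2f.png"%s["time_s"],o)
E
python3 cnt.py; ls pics | tail -20
```

```text
time_s: 19.65
position: [0.3961, 0.2506, 0.238]
tcp_rot: [-1.722, -1.704, 0.769]
wrist_force: [0.3, 0.4, 0.0]
width: 0.0156
t 19.65 tcp [396.1 250.6 238. ] F [0.3 0.4 0. ] w 15.6
 pitch -48.8 yaw -0.4 roll 0.3 lip [441.7 250.6 122. ] lip_bin [-198.4  502.4  122. ] back_bin [-258.6  485.5  193.5] j [ 0.24  0.98 -1.1   1.44  0.2   1.78  0.64]
scene tray 1141 [(14, [325.0, 209.0], [440.0, 185.0, 45.0]), (233, [330.0, 221.0], [467.0, 229.0, 45.0])]
scene pan 888 [(215, [359.0, 186.0], '')]
top tray 1653 [(15, [171.0, 233.0], [509.0, 239.0, 45.0]), (285, [158.0, 252.0], [451.0, 275.0, 45.0]), (9, [145.0, 244.0], [474.0, 315.0, 45.0]), (6, [150.0, 244.0], [474.0, 302.0, 45.0]), (7, [156.0, 244.0], [474.0, 283.0, 45.0])]
top pan 754 [(154, [152.0, 262.0], '')]
b1.png
both0.png
cnt19.75.png
crop1.png
ovA.png
ovB.png
p1.png
p2.png
p3.png
p3t.png
p4.png
q1.png
q2.png
q2s.png
s1.png
scene0.png
t1.png
t2.png
top0.png
```

```bash
python3 -m inch '[{"translation":[0.002,-0.002,0],"dr":[0,-0.122,0]},{"translation":[0.002,-0.002,0],"dr":[0,-0.122,0]},{"translation":[0.002,-0.002,0],"dr":[0,-0.122,0]},{"translation":[0.002,-0.002,0],"dr":[0,-0.122,0]},{"translation":[0.002,-0.002,0],"dr":[0,-0.122,0]}]'
python3 -m inch '[{"translation":[0.002,0,0],"dr":[0,-0.122,0]},{"translation":[0.002,0,0],"dr":[0,-0.122,0]},{"translation":[0,0,0],"dr":[0,0,0]}]'
python3 st.py; python3 cnt.py
```

```text
time_s: 20.25
position: [0.4056, 0.2394, 0.2348]
tcp_rot: [-2.096, -2.08, 0.243]
wrist_force: [0.1, -0.2, -0.8]
width: 0.0157
time_s: 20.55
position: [0.406, 0.2391, 0.2348]
tcp_rot: [-2.22, -2.217, -0.007]
wrist_force: [-1.0, 0.2, -0.8]
width: 0.0156
t 20.55 tcp [406.  239.1 234.8] F [-1.   0.2 -0.8] w 15.6
 pitch 0.0 yaw -0.1 roll 0.3 lip [523.3 239.2 192.8] lip_bin [-116.9  513.9  192.8] back_bin [-208.2  487.8  192.8] j [ 0.51  0.41 -1.32  1.96  0.44  1.11  0.57]
scene tray 1141 [(14, [325.0, 209.0], [441.0, 185.0, 45.0]), (219, [332.0, 221.0], [461.0, 234.0, 45.0])]
scene pan 800 []
top tray 1653 []
top pan 1242 []
```

The pan is empty in both views. Carrying the scoop back to its place.

```bash
python3 -m inch '[{"translation":[0.006,-0.03,0],"dr":[0,0,-0.06]},{"translation":[0.006,-0.04,0],"dr":[0,0,-0.06]},{"translation":[0.006,-0.04,0],"dr":[0,0,-0.06]},{"translation":[0.006,-0.04,0],"dr":[0,0,-0.06]},{"translation":[0.005,-0.04,0],"dr":[0,0,-0.06]}]'
python3 -m inch '[{"translation":[0.005,-0.035,-0.02],"dr":[0,0,-0.06]},{"translation":[0,-0.005,-0.04],"dr":[0,0,-0.04]},{"translation":[0,0,-0.04],"dr":[0,0,0]},{"translation":[0,0,0],"dr":[0,0,0]}]'
python3 st.py; python3 cnt.py
```

```text
time_s: 21.15
position: [0.4398, 0.0475, 0.2352]
tcp_rot: [-2.529, -1.843, -0.013]
wrist_force: [1.1, -0.5, -1.2]
width: 0.0156
time_s: 21.55
position: [0.4404, 0.0085, 0.1307]
tcp_rot: [-2.612, -1.714, -0.001]
wrist_force: [-0.6, 0.6, -1.7]
width: 0.0156
t 21.55 tcp [440.4   8.5 130.7] F [-0.6  0.6 -1.7] w 15.6
 pitch -0.8 yaw -23.4 roll 0.6 lip [547.7 -37.6  87. ] lip_bin [-17.2 254.6  87. ] back_bin [-111.4  266.9   88.4] j [ 0.88  0.48 -1.13  2.12  0.54  0.89  0.59]
scene tray 1141 [(47, [330.0, 217.0], [452.0, 218.0, 45.0]), (77, [333.0, 227.0], [477.0, 251.0, 45.0])]
scene pan 549 []
top tray 1653 [(6, [160.0, 248.0], [462.0, 271.0, 45.0]), (15, [179.0, 250.0], [457.0, 215.0, 45.0]), (6, [177.0, 258.0], [435.0, 220.0, 45.0])]
top pan 1043 [(7, [273.0, 224.0], '')]
```

```bash
python3 -m inch '[{"translation":[0,0,-0.03],"dr":[-0.015,-0.0086,0]},{"translation":[0,0,-0.03],"dr":[0,0,0]},{"translation":[0,0,-0.018],"dr":[0,0,0]},{"translation":[0,0,0],"dr":[0,0,0]}]'
python3 st.py
```

```text
time_s: 22.05
position: [0.4443, 0.01, 0.0572]
tcp_rot: [2.617, 1.723, 0.01]
wrist_force: [-0.5, -0.9, -1.6]
width: 0.0156
t 22.05 tcp [444.3  10.   57.2] F [-0.5 -0.9 -1.6] w 15.6
 pitch 0.6 yaw -23.3 roll 0.1 lip [552.5 -36.4  16.5] lip_bin [-12.9 257.   16.5] back_bin [-107.1  269.    15.5] j [ 0.72  0.58 -0.96  2.17  0.73  0.75  0.42]
```

```bash
python3 -m inch '[{"translation":[0,0,-0.008],"dr":[0.004,0.009,0]},{"translation":[0,0,-0.004],"dr":[0,0,0]},{"translation":[0,0,0],"dr":[0,0,0]}]'
python3 st.py
python3 -m inch '[{"translation":[0,0,-0.002],"dr":[0,0,0]},{"translation":[0,0,0],"dr":[0,0,0]},{"translation":[0,0,0],"dr":[0,0,0]}]'
python3 st.py
```

```text
time_s: 22.35
position: [0.4445, 0.0095, 0.0457]
tcp_rot: [2.623, 1.726, 0.004]
wrist_force: [0.5, 0.2, -1.4]
width: 0.0157
t 22.35 tcp [444.5   9.5  45.7] F [ 0.5  0.2 -1.4] w 15.7
 pitch 0.2 yaw -23.3 roll 0.1 lip [552.4 -36.9   4. ] lip_bin [-12.8 256.5   4. ] back_bin [-107.1  268.6    3.7] j [ 0.7   0.6  -0.94  2.17  0.75  0.74  0.41]
time_s: 22.65
position: [0.4438, 0.0095, 0.0433]
tcp_rot: [2.623, 1.727, 0.003]
wrist_force: [0.4, 0.0, -0.4]
width: 0.0159
t 22.65 tcp [443.8   9.5  43.3] F [ 0.4  0.  -0.4] w 15.9
 pitch 0.1 yaw -23.3 roll 0.0 lip [551.6 -36.9   1.6] lip_bin [-13.6 256.3   1.6] back_bin [-107.8  268.4    1.4] j [ 0.69  0.61 -0.94  2.17  0.76  0.73  0.41]
```

```bash
python3 -m inch '[{"translation":[0,0,-0.0015],"dr":[0,0,0]},{"translation":[0,0,0],"dr":[0,0,0]}]'
python3 st.py
python3 -m inch '[{"translation":[0,0,0],"dr":[0,0,0]},{"translation":[0,0,0],"dr":[0,0,0]},{"translation":[0,0,0],"dr":[0,0,0]},{"translation":[0,0,0],"dr":[0,0,0]},{"translation":[0,0,0],"dr":[0,0,0]}]' 55 
python3 -m inch '[{"translation":[0,0,0.02],"dr":[0,0,0]},{"translation":[0,0,0.04],"dr":[0,0,0]},{"translation":[0,0,0.045],"dr":[0,0,0]},{"translation":[0,-0.045,0.01],"dr":[0,0,0]},{"translation":[0,-0.045,0.01],"dr":[0,0,0]}]'
python3 -m inch '[{"translation":[0,-0.045,0.01],"dr":[0,0,0]},{"translation":[0,-0.045,0.01],"dr":[0,0,0]},{"translation":[0,-0.045,0.01],"dr":[0,0,0]},{"translation":[0,-0.03,0],"dr":[0,0,0]},{"translation":[0,0,0],"dr":[0,0,0]}]'
python3 st.py
python3 - <<'E'
from ov import *
c=camera("top");d=camera("scene")
A=draw(c,trit(513,264,194.6)+scit(443.8+57.3*.918,9.5-57.3*.397,-23.3),(110,160,376,300),3);B=draw(d,[],(225,130,400,190),4)
B=draw(d,[],(195,110,395,300),1.5)
# overlay scene tray crop enlarged
C=draw(d,[],(295,185,385,255),5)
o=np.zeros((600,800,3),np.uint8);A=cv2.resize(A,(600,316));o[:316,:600]=A
o[316:600,:299]=cv2.resize(draw(d,[],(195,110,395,300),3),(299,284));o[316:600,300:665]=cv2.resize(C,(365,284))
E=draw(c,[],(310,170,400,300),2);o[:260,610:790]=E
cv2.imwrite("pics/final.png",o)
E
```

```text
time_s: 22.85
position: [0.4439, 0.0096, 0.042]
tcp_rot: [2.622, 1.727, 0.003]
wrist_force: [-2.0, -0.4, 3.1]
width: 0.0155
t 22.85 tcp [443.9   9.6  42. ] F [-2.  -0.4  3.1] w 15.5
 pitch 0.1 yaw -23.3 roll 0.0 lip [ 5.517e+02 -3.680e+01  3.000e-01] lip_bin [-13.5 256.4   0.3] back_bin [-107.7  268.5    0. ] j [ 0.69  0.61 -0.93  2.17  0.76  0.73  0.4 ]
time_s: 23.35
position: [0.4437, 0.0096, 0.0416]
tcp_rot: [2.623, 1.727, 0.003]
wrist_force: [0.3, 0.1, -0.2]
width: 0.0488
time_s: 23.85
position: [0.4447, -0.0806, 0.1684]
tcp_rot: [2.617, 1.73, 0.005]
wrist_force: [0.7, -0.3, -1.2]
width: 0.0506
time_s: 24.35
position: [0.4429, -0.2511, 0.1964]
tcp_rot: [2.63, 1.715, 0.002]
wrist_force: [0.1, 0.3, 0.5]
width: 0.0505
t 24.35 tcp [ 442.9 -251.1  196.4] F [0.1 0.3 0.5] w 50.5
 pitch 0.1 yaw -23.8 roll 0.0 lip [ 550.3 -298.4  154.7] lip_bin [ 57.3   4.5 154.7] back_bin [-36.9  17.4 154.4] j [ 1.38  0.5  -1.16  1.92  0.52  1.07  1.16]
```

View pics/final.png

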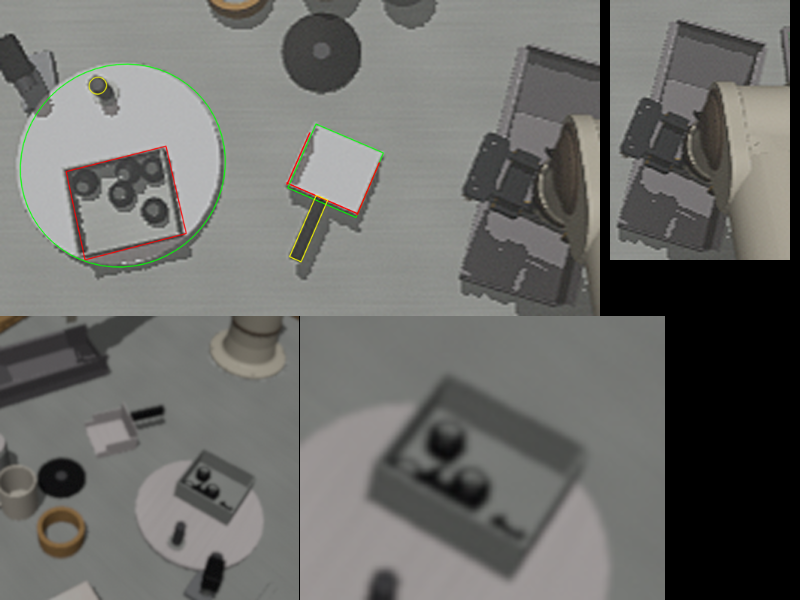

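All five bobbins are in the tray, the scoop lies flat and empty on the bench, and the post and tray still match the overlay at the stop. The gripper hangs free over the bin. Handing in.

```bash
python3 -c "
from rig import *
print(hand_in())"
```

```text
the job is handed in; nothing more can be done
None
```

The job is done and handed in at about 24.5 s of the 72 s allowed. No verdict was reported.

**What I did:**
- I pushed the turntable by its post with closed fingers until it hit the stop. It did not move under 20 N.
- I gripped the scoop by its handle and swept all five bobbins up the bin's sloped far wall. I then poured them into the tray and laid the scoop back down about 18 mm from where it started.

**Last checks:**
- **Bobbins:** the final pictures show all five in the tray and none on the bench. The scoop pan is empty.
- **Turntable:** the tray and post still match the outline I drew for the stop.
- **Scoop:** it lies flat and upright, and released cleanly. Pitch and roll were about 0.1°, with its underside at bench height.
- **Other things:** I moved nothing else. Only the black disc, mug, tape roll and part of the tin show in the final pictures, and they look undisturbed. I did not measure any of them or re-check the gauge and calculator.

**What went wrong or disagreed:**
- While I carried the scoop nose-up, joint 4 read 2.42 and joint 3 read −1.53, right at their limits.
- At the same moment the wrist force read about 84 N in total, below the 120 N limit. I don't know whether it briefly went higher. I eased the pitch and it settled.
- My counts of dark pixels for bobbins in the tray, taken while the scoop was still in view, were unclear. The final picture settled it.

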